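Post the used core tube through the wash-up bin's dust flap

TASK

Put the used core tube, the narrow steel tube standing on end on the bench, into the wash-up bin. Push it end-first down through the spring flap in the bin's lid, keeping hold of it until more than half its length is through, then let it go so that it drops inside, and draw back so that the flap swings fully shut behind it. Leave the sample can, the jug, the short core ring and the tamper standing where they are.

Things in the scene. Friction and masses are not known exactly. Their poses are not given: they have to be found in the camera images.
- tube_mid (a point): centre (half-way up) of the used core tube: a plain galvanised steel tube, open at both ends, 36 mm outside diameter, 28 mm bore, 100 mm long, about 0.3 kg, at first standing on end on the bench; its z axis runs along the tube. It is the only thing that is narrow, hollow and taller than wide.
- bin: wash-up bin: a fixed galvanised sheet box, 260 mm along its x, 300 mm along its y, 210 mm high, with a level lid; nothing stands more than 8 mm above the lid. Origin at the centre of its underside, z up. Inside, wooden draining slats lie 16 mm above the bench.
- port (a point): centre of the rectangular flap port in the middle of the bin's lid, on the lid's top surface, 210 mm above the bench. The port is 76 mm along x by 120 mm along y, edged with black rubber on three sides. Axes: z up; y along the flap's hinge; +x points to the hinge side, -x to the flap's free edge.
- flap_hinge (a point): middle of the flap's hinge pin (two coil springs on it), 36 mm to +x of the port's centre, same axes. With the tube at the port's centre, the flap is at about 1.3 rad once the tube's lower end is 70 mm below the lid; then only its free edge rubs on the tube's side, and a tube let go slides down by its own weight.
- dust_flap (a joint): angle of the steel flap that fills the port, in rad: 0 shut and level, growing as its free edge swings down into the bin, at most 1.5 (almost hanging). 72 mm from hinge to free edge, 115 mm wide. A light spring (0.105 N m shut, 0.15 N m fully down) swings it back up; pushing it open takes about 2 to 6 N.
- can: bystander: round lidded tin sample can, 71 mm diameter, 57 mm high; origin at the centre of its underside, z up
- core_ring: bystander: short galvanised core ring standing on the bench, open at both ends, 57 mm outside diameter, 50 mm bore, 51 mm high; origin at the centre of its underside, z up
- jug: bystander: white enamel jug, 112 mm at its belly, 157 mm high, handle reaching 100 mm from its axis along its +y; origin at the centre of its underside, z up
- tamper: bystander: steel ring tamper standing on its 53 mm disc foot, thin rod and wooden knob, 171 mm high; origin at the centre of its underside, z up

How it is judged:
On the way:
1. with the fingers still on it, the tube is more than half through the port, holding the flap open (value of joint dust_flap above 0.6 rad and contact force between the fingers and tube above 0.5 N and z of tube_mid in the frame of port between -0.08 and 0.005 m and x of tube_mid in the frame of port between -0.04 and 0.04 m and y of tube_mid in the frame of port between -0.06 and 0.06 m), for 0.1 s.
At the end, for the whole second after the job is handed in: The tube lies inside the bin, its centre at least 80 mm below the lid's top and within the walls; the flap is shut to within 0.05 rad; can, jug, core ring and tamper stand upright (within 0.2 rad) and within 30 mm of where they were (x of tube_mid in the frame of port between -0.125 and 0.125 m and y of tube_mid in the frame of port between -0.145 and 0.145 m and z of tube_mid in the frame of port below -0.08 m and value of joint dust_flap below 0.05 rad and distance of each of can, jug, core_ring, tamper from where it was at the start of the episode below 0.03 m and angle between each of can, jug, core_ring, tamper's own z axis and vertical below 0.2 rad); the robot touches nothing.
It fails at once if can knocked over or pushed away (distance of can from where it was at the start of the episode above 0.05 m or angle between can's own z axis and vertical above 0.5 rad).
It fails at once if jug knocked over or pushed away (distance of jug from where it was at the start of the episode above 0.05 m or angle between jug's own z axis and vertical above 0.5 rad).
It fails at once if core ring knocked over or pushed away (distance of core_ring from where it was at the start of the episode above 0.05 m or angle between core_ring's own z axis and vertical above 0.5 rad).
It fails at once if tamper knocked over or pushed away (distance of tamper from where it was at the start of the episode above 0.05 m or angle between tamper's own z axis and vertical above 0.5 rad).
It also fails if it takes over 45 s, if anything falls off the work surface, if the arm or the gripper's body presses on something with over 40 N, if the wrist force passes 120 N, or if a joint passes its speed limit or range.

ROBOT

A 6-joint arm with a two-finger parallel gripper is mounted at the origin on the work surface. World frame = base frame: x ahead of the robot, y to its left, z up, the work surface at z = 0. Lengths are in m, angles in rad, forces in N, time in s.
With the tool pointing down it reaches from about 0.3 to 0.75 m from the base axis. Payload 8.5 kg.
Tool frame: the origin (TCP) lies midway between the tips of the shut fingers; the grasp point (between the pads) lies 19 mm behind it; x points along the fingers, y is the direction in which the jaws open and shut, and the axes are right-handed (so a half turn about x gives the same grasp; the last joint's range is limited). The gripper opens to 85 mm and grips with 20 to 120 N. Pads are 22 mm wide; open, the fingers measure 114 mm over their backs; the gripper's body (76 mm by 85 mm) begins 54 mm behind the grasp point. The pads swing forward as they close: fully open they stand 13 mm farther back than shut.
Start: joints at [-1.562, 0.381, 1.297, -0, 1.464, -0.215], TCP at [0.122, -0.536, 0.231] pointing down, gripper open.
Joint ranges: [-3.11, 3.11], [-0.89, 2.33], [0.22, 2.48], [-1.42, 4.56], [0.17, 2.85], [-2.88, 2.88]. Speed limits (rad/s): [2.39, 2.39, 3.14, 3.14, 3.14, 3.14].

INTERFACE

Orientations are given as a rotation vector (axis times angle).
In Python, from rig import arm gives the robot as it stands. The module is installed in compiled form; this text tells all that it offers.
- The arm moves only by the shell command python3 -m jog 'ROWS'. ROWS is text: rows parted by semicolons, each of 7 numbers parted by spaces: the shift along the tool's x, y, z in cm, then the turn, a rotation vector about the tool's x, y, z in rad, then the finger opening in cm, from 0 to 8.54. A call has 1 to 20 rows; each row is the pose to reach, as a shift and turn from the pose commanded when the call began, along the tool's axes at that moment; what a row does not reach only later rows make up. A row lasts 1/12 s, in which the tool goes at most 41.7 mm and 7.16 degrees, less where a joint would pass 70% of its speed; a pose out of reach is approached as far as the arm can. A call with a gripper value outside its range is refused whole. The fingers move at their own pace and stop on an object; the grip force is fixed at half the most. Time passes only in rows, so rows that repeat a pose let the fingers close. It gives the time, the measured TCP pose, the force and the opening at its end, in the units of the state.
- arm.observe(): the state, without advancing time (a new reading comes with each control period).
- arm.camera(name): name is "side" or "top" or "wrist"; returns a dict with "image" (384x512x3 uint8, red, green, blue), "fx", "fy", "cx", "cy" (pixels), "k1" (the pictures are not rectified: a ray, as slopes to the right and down, at radius r is drawn at 1 + k1 r^2 times it, then the intrinsics apply), "extrinsics" (4x4, takes a point from camera to world coordinates). Camera axes: x right, y down, z forward; pixel columns grow to the right and rows downward; lengths in m; the calibration is good to about 2 mm. A picture is of the moment at which its call begins. There is no depth.
- arm.job_done(): hands the job in, once; it reports no verdict.
Trained networks look in a picture, given as the dict that the camera call returned (one of the last four; its "shot" number tells which), for a name from the list of things; names that differ only in an ending like _2 or _b are one class to them, and where a whole thing is asked for, a point or a joint stands for the part that bears it (a point fixed in the world has none). Each returns a list of dicts, best first, with "confidence" (0 to 1); they miss things now and then, are a little off and sometimes report something else, mostly with a low value. They report only what shows in the picture. A call takes as long as a camera call.
- arm.outline_of(picture, name): "mask" (384x512 bool, what is visible of it) and "position" ([row, column] in pixels, amid what is visible of it).
The state is a dict: "t": time; "joints": joint angles; "qd": joint speeds; "effort": joint torques, N m; "tool_pos": TCP position; "orientation": TCP orientation; "force": force on the tool from outside, world axes, zero at the start; "ft_torque": the same for the moment, N m; "width": opening from 0.0 (shut) to 1.0 (fully open).
Only numpy, scipy, OpenCV 4.12 (cv2) and the standard library are available. Lean on these libraries where they do the work, as an engineer would, in place of code of your own. Each camera call takes 0.05 s, during which the arm holds its last target.

## Working session

There is one attempt and no reset: what is moved stays moved. The work goes in short steps, Python scripts to look and compute and a shell command to move; the robot and the scene stay as the last step left them, time stands still between calls to the robot, and variables do not carry over. Pictures are saved under pics/ and viewed, and the job is handed in when it is done.

```bash
mkdir -p pics; python3 - <<'E'
from rig import arm
import cv2,json
s=arm.observe();print(s)
for n in ["side","top","wrist"]:
    p=arm.camera(n);cv2.imwrite(f"pics/a_{n}.png",p["image"][:,:,::-1]);print(n,p["fx"],p["fy"],p["cx"],p["cy"],p["k1"],p["shot"]);print(p["extrinsics"])
    for o in ["tube_mid","bin","dust_flap","can","core_ring","jug","tamper"]:
        print(o,[(round(d["confidence"],2),[round(float(v)) for v in d["position"]],int(d["mask"].sum())) for d in arm.outline_of(p,o)])
E
```

```text
{'t': 0.0, 'joints': array([-1.56229289e+00,  3.81198301e-01,  1.29827620e+00, -1.59855703e-05,
        1.46361968e+00, -2.15279480e-01]), 'qd': array([-0.00015188,  0.00059242, -0.00066498,  0.00016093, -0.00112484,
        0.00190109]), 'effort': array([ 7.89360929e-04, -4.48458266e+01, -2.31273115e+01, -1.52611865e-04,
        4.90464314e-03,  4.57821864e-05]), 'tool_pos': array([ 0.12205787, -0.53597234,  0.23070535]), 'orientation': array([ 2.10384502,  0.23795746, -2.10355043]), 'force': array([-0.6066105 ,  0.06539424, -0.23139948]), 'ft_torque': array([ 0.00436392, -0.0374898 ,  0.01485985]), 'width': 0.9985138472568031}
side 491.91979272577805 491.91979272577805 252.26244205150178 190.39327870336277 -0.02530260305576297 1
[[-0.71628894 -0.41702159  0.55948472 -0.14749335]
 [-0.69779461  0.42394438 -0.57736804  0.73192509]
 [ 0.00358454 -0.80396776 -0.59466208  0.92277873]
 [ 0.          0.          0.          1.        ]]
tube_mid [(0.73, [221, 316], 456), (0.39, [169, 234], 391)]
bin [(0.72, [256, 172], 20597)]
dust_flap [(0.74, [224, 165], 1196), (0.37, [253, 171], 20694)
[... 446 characters left out ...]
0000000e+00  1.00000000e+00]]
tube_mid [(0.79, [255, 282], 222)]
bin [(0.75, [202, 115], 18591)]
dust_flap [(0.91, [205, 111], 1810)]
can [(0.75, [212, 324], 646)]
core_ring [(0.73, [246, 357], 296)]
jug [(0.76, [172, 384], 2445)]
tamper [(0.62, [126, 292], 457)]
wrist 265.47136165424 265.47136165424 255.81202127103427 191.26895775711432 -0.05407096445383024 3
[[ 2.22756975e-01 -9.33029496e-01 -2.82551395e-01  1.94118816e-01]
 [-9.74873997e-01 -2.13154244e-01 -6.46989768e-02 -5.19826620e-01]
 [ 1.39024913e-04  2.89864156e-01 -9.57067788e-01  3.73682598e-01]
 [ 0.00000000e+00  0.00000000e+00  0.00000000e+00  1.00000000e+00]]
tube_mid []
bin []
dust_flap []
can []
core_ring []
jug []
tamper []
```

View pics/a_top.png

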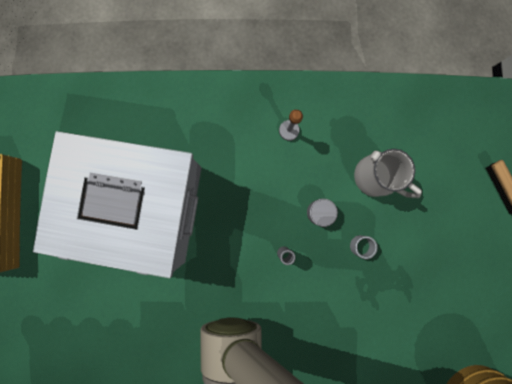

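View pics/a_side.png

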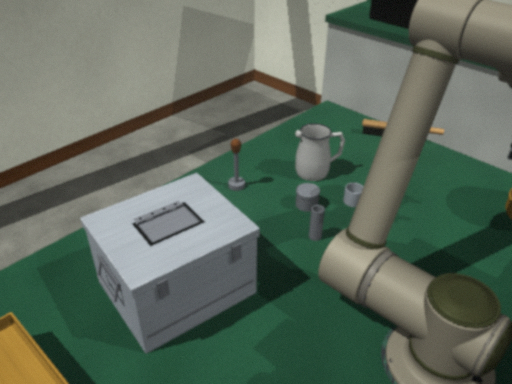

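```bash
cat > h.py <<'E'
import numpy as np, cv2
def K(p): return np.array([[p["fx"],0,p["cx"]],[0,p["fy"],p["cy"]],[0,0,1.]])
def D(p): return np.array([p["k1"],0,0,0,0])
def ray(p,row,col):
    u=cv2.undistortPoints(np.array([[[col,row]]],float),K(p),D(p))[0,0]
    E=p["extrinsics"]; return E[:3,3],E[:3,:3]@np.array([u[0],u[1],1])
def atz(p,row,col,z):
    o,d=ray(p,row,col); return o+d*(z-o[2])/d[2]
def proj(p,X):
    W=np.linalg.inv(p["extrinsics"]); 
    return cv2.projectPoints(np.atleast_2d(np.array(X,float)),cv2.Rodrigues(W[:3,:3])[0],W[:3,3],K(p),D(p))[0][:,0]
E
python3 - <<'E'
from rig import arm
from h import *
p=arm.camera("top")
zs=dict(tube_mid=.05,can=.04,core_ring=.025,jug=.08,tamper=.16,dust_flap=.21)
for o,z in zs.items():
    d=arm.outline_of(p,o)
    if not d: print(o,'-');continue
    r,c=np.nonzero(d[0]["mask"]);print(o,atz(p,*d[0]["position"],z).round(4),r.min(),r.max(),c.min(),c.max())
    if o=="dust_flap":
        for q in cv2.boxPoints(cv2.minAreaRect(np.c_[c,r].astype(np.float32))): print(q,atz(p,q[1],q[0],.21).round(4))
im=p["image"][:,:,::-1]
cv2.imwrite("pics/b1.png",cv2.resize(im[180:300,230:400],None,fx=4.5,fy=4.5,interpolation=cv2.INTER_CUBIC))
cv2.imwrite("pics/b2.png",cv2.resize(im[120:290,30:200],None,fx=3.5,fy=3.5,interpolation=cv2.INTER_CUBIC))
E
```

```text
tube_mid [ 0.4459 -0.1261  0.05  ] 247 263 278 293
can [ 0.5531 -0.23    0.04  ] 198 225 306 337
core_ring [ 0.4692 -0.3234  0.025 ] 236 257 350 375
jug [ 0.6525 -0.3797  0.08  ] 149 197 354 420
tamper [ 0.7483 -0.137   0.16  ] 108 140 279 302
dust_flap [0.5759 0.2613 0.21  ] 182 223 83 139
[ 81.913246 215.9552  ] [0.5456 0.3218 0.21  ]
[ 87.80457 178.25073] [0.6272 0.3105 0.21  ]
[140.51764 186.48715] [0.6093 0.1935 0.21  ]
[134.62631 224.19162] [0.5287 0.2051 0.21  ]
```

View zooms.

View pics/b1.png

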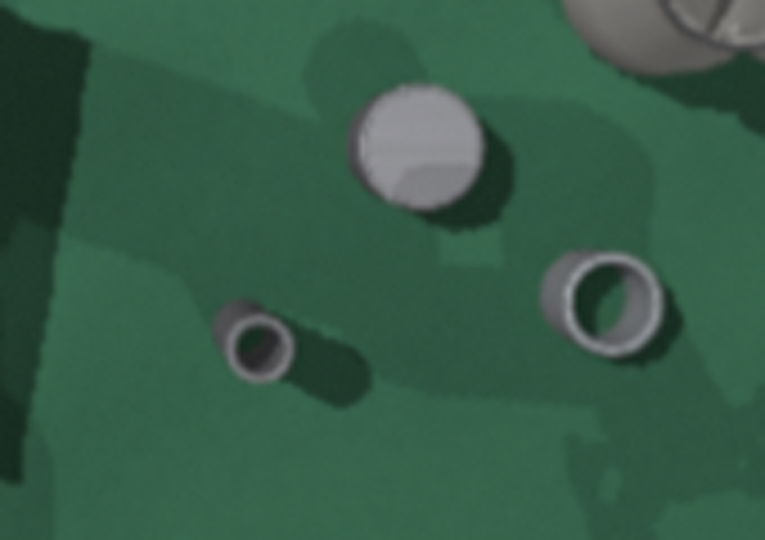

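View pics/b2.png

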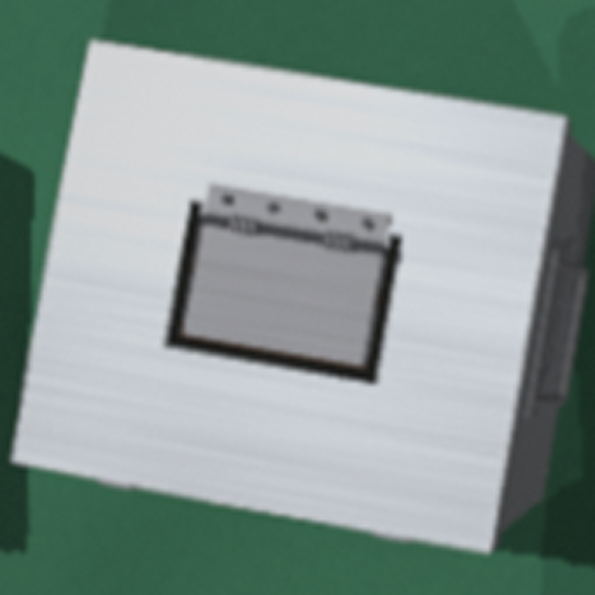

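```bash
python3 - <<'E'
from rig import arm
from h import *
p=arm.camera("top")
f=lambda x,y,z:atz(p,120+(y+.5)/3.5-.5,30+(x+.5)/3.5-.5,z)
L=np.array([f(*q,.21) for q in [(90,40),(567,115),(493,553),(12,462)]]);print(L.round(4),L.mean(0).round(4))
P=np.array([f(*q,.21) for q in [(193,212),(392,245),(372,373),(174,341)]]);print(P.round(4),P.mean(0).round(4))
t=atz(p,180+347.5/4.5-.5,230+260.5/4.5-.5,.1);print("tube",t.round(4))
# bin yaw
for a,b in [(0,3),(1,2)]: d=L[a]-L[b];print(np.degrees(np.arctan2(d[1],d[0])),np.linalg.norm(d))
d=L[0]-L[1];print(np.degrees(np.arctan2(-d[0],d[1])),np.linalg.norm(d)); d=L[3]-L[2];print(np.degrees(np.arctan2(-d[0],d[1])))
s=arm.camera("side")
print("proj tube side", proj(s,[[*t[:2],0],[*t[:2],.1]]))
c=L.mean(0);print(proj(s,L),proj(s,c))
im=s["image"][:,:,::-1]
cv2.imwrite("pics/c1.png",cv2.resize(im[185:255,280:370],None,fx=8,fy=8,interpolation=cv2.INTER_CUBIC))
E
```

```text
[[0.7321 0.3892 0.21  ]
 [0.6822 0.0842 0.21  ]
 [0.4161 0.1273 0.21  ]
 [0.4667 0.4332 0.21  ]] [0.5743 0.2585 0.21  ]
[[0.6229 0.3172 0.21  ]
 [0.6025 0.1909 0.21  ]
 [0.5244 0.2022 0.21  ]
 [0.5432 0.3275 0.21  ]] [0.5733 0.2595 0.21  ]
tube [ 0.4475 -0.1319  0.1   ]
-9.426662044092897 0.2689763433756264
-9.200613050493578 0.26961117009774166
-9.279884890127942 0.3090184848128783
-9.397301553733456
proj tube side [[313.97128823 235.82805806]
 [316.89224636 207.95320823]]
[[ 79.08875755 217.2175058 ]
 [195.80862028 171.85671229]
 [259.34078315 227.3118104 ]
 [130.08436472 289.70604276]] [[167.8166057  222.23382094]]
```

View pics/c1.png

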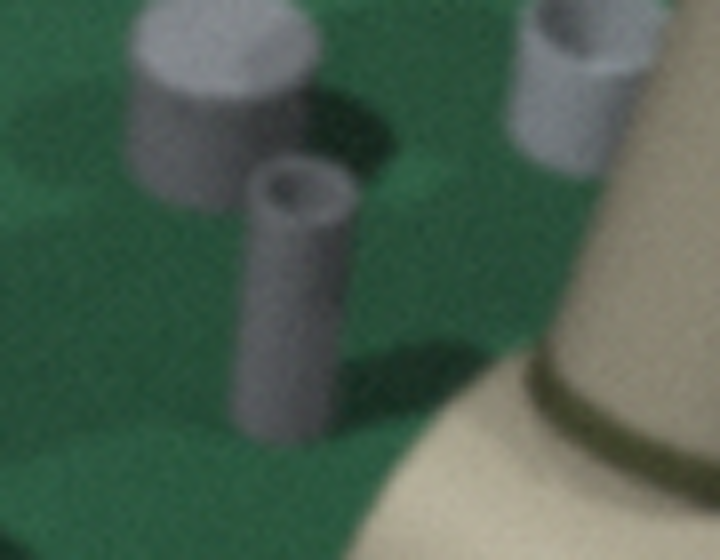

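```bash
cat >> h.py <<'E'
from scipy.spatial.transform import Rotation as R
YAW=np.radians(-9.3); PORT=np.array([.5743,.2588,.21]); TUBE=np.array([.4473,-.1312])
def target_R(jawang):  # tool x down, y along jawang
    x=np.array([0,0,-1.]);y=np.array([np.cos(jawang),np.sin(jawang),0]);return np.c_[x,y,np.cross(x,y)]
def go(s,pos,jaw=None):
    R0=R.from_rotvec(s["orientation"]).as_matrix()
    sh=R0.T@(np.array(pos)-s["tool_pos"])*100
    out=[]
    if jaw is None: return sh.round(2)
    return sh.round(2),R.from_matrix(R0.T@target_R(jaw)).as_rotvec().round(3)
E
python3 - <<'E'
from rig import arm
from h import *
s=arm.observe();R0=R.from_rotvec(s["orientation"]).as_matrix();print(R0.round(3))
for j in (YAW+np.pi/2,YAW-np.pi/2): print(go(s,[*TUBE,.231],j))
E
```

```text
[[-0.     0.222 -0.975]
 [ 0.    -0.975 -0.222]
 [-1.    -0.     0.   ]]
(array([ 3.000e-02, -3.228e+01, -4.070e+01]), array([-2.755, -0.   ,  0.   ]))
(array([ 3.000e-02, -3.228e+01, -4.070e+01]), array([0.386, 0.   , 0.   ]))
```

```bash
python3 -m jog '0 -4 -5 0 0 0 8.54; 0 -32.3 -40.7 0.386 0 0 8.54; 0 -32.3 -40.7 0.386 0 0 8.54; 0 -32.3 -40.7 0.386 0 0 8.54; 0 -32.3 -40.7 0.386 0 0 8.54; 0 -32.3 -40.7 0.386 0 0 8.54; 0 -32.3 -40.7 0.386 0 0 8.54; 0 -32.3 -40.7 0.386 0 0 8.54; 0 -32.3 -40.7 0.386 0 0 8.54; 0 -32.3 -40.7 0.386 0 0 8.54; 0 -32.3 -40.7 0.386 0 0 8.54; 0 -32.3 -40.7 0.386 0 0 8.54; 0 -32.3 -40.7 0.386 0 0 8.54; 0 -32.3 -40.7 0.386 0 0 8.54; 0 -32.3 -40.7 0.386 0 0 8.54; 0 -32.3 -40.7 0.386 0 0 8.54; 0 -32.3 -40.7 0.386 0 0 8.54; 0 -32.3 -40.7 0.386 0 0 8.54'
python3 - <<'E'
from rig import arm
from h import *
s=arm.observe();print(s["joints"].round(3)); print(go(s,[*TUBE,.231],YAW-np.pi/2))
p=arm.camera("wrist");cv2.imwrite("pics/d.png",p["image"][:,:,::-1])
d=arm.outline_of(p,"tube_mid");print([(x["confidence"],x["position"]) for x in d])
print(proj(p,[[*TUBE,.1],[*TUBE,.0]]))
E
```

```text
t: 3.15
tool_pos: [0.4468, -0.1319, 0.2314]
orientation: [-2.136, 0.176, 2.136]
force: [-1.1, 0.3, 0.0]
width: 0.997
[-0.542  0.233  1.517 -0.     1.392  1.193]
(array([ 0.04, -0.08, -0.04]), array([-0.002, -0.   , -0.   ]))
[(0.92, [176.3, 255.3])]
[[255.04189962 182.83225746]
 [255.18753739 164.68422876]]
```

View pics/d.png

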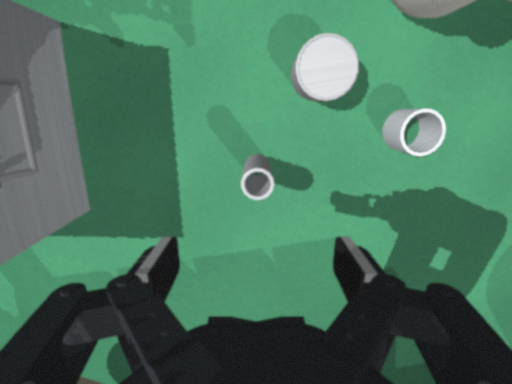

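```bash
python3 -m jog '3 0.05 -0.04 0 0 0 8.54; 6 0.05 -0.04 0 0 0 8.54; 9 0.05 -0.04 0 0 0 8.54; 11.5 0.05 -0.04 0 0 0 8.54; 13.5 0.05 -0.04 0 0 0 8.54; 15 0.05 -0.04 0 0 0 8.54; 16.2 0.05 -0.04 0 0 0 8.54; 16.2 0.05 -0.04 0 0 0 8.54; 16.2 0.05 -0.04 0 0 0 8.54'
python3 - <<'E'
from rig import arm
from h import *
p=arm.camera("wrist");cv2.imwrite("pics/e.png",p["image"][:,:,::-1])
p=arm.camera("side");cv2.imwrite("pics/e2.png",cv2.resize(p["image"][130:280,220:420,::-1],None,fx=4,fy=4,interpolation=cv2.INTER_CUBIC))
E
```

```text
t: 4.0
tool_pos: [0.4474, -0.1319, 0.0693]
orientation: [-2.136, 0.174, 2.137]
force: [-0.5, -0.5, 0.4]
width: 0.992
```

View pics/e.png

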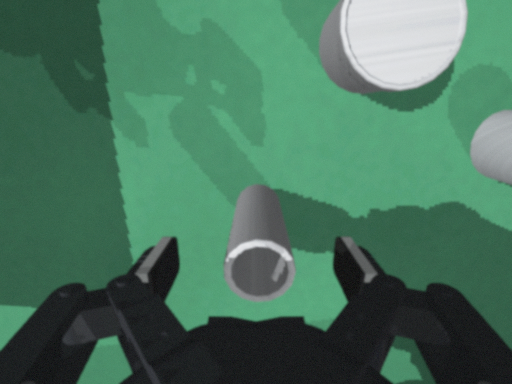

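View pics/e2.png

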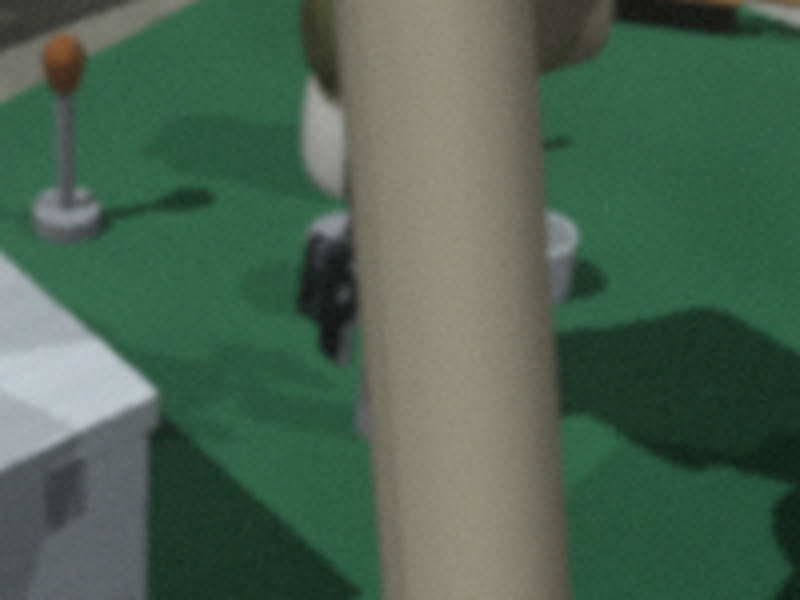

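```bash
python3 - <<'E'
from rig import arm
from h import *
s=arm.observe();p=arm.camera("wrist")
t=s["tool_pos"];print(proj(p,[[t[0],t[1],.1],[t[0],t[1]-.005,.1],[t[0]+.005,t[1],.1]]))
im=p["image"][215:315,200:320,::-1];cv2.imwrite("pics/f.png",cv2.resize(im,None,fx=5,fy=5,interpolation=cv2.INTER_CUBIC))
E
```

```text
[[255.94148921 269.19272953]
 [266.06336997 267.7526081 ]
 [254.27461226 260.35141075]]
```

View pics/f.png

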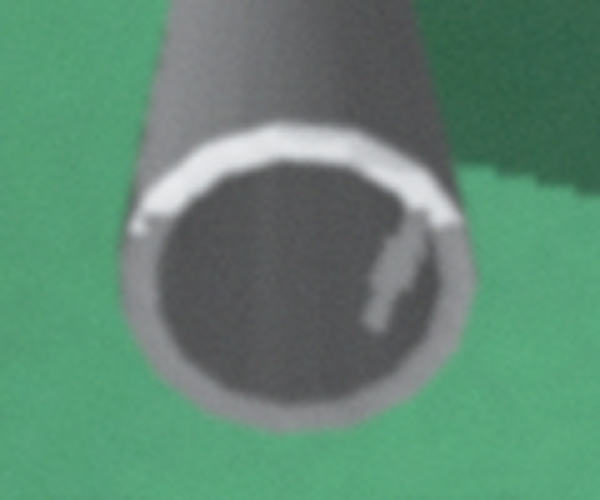

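```bash
python3 -m jog '0 0.18 0 0 0 0 8.54; 0 0.18 0 0 0 0 8.54; 0 0.18 0 0 0 0 2; 0 0.18 0 0 0 0 2; 0 0.18 0 0 0 0 2; 0 0.18 0 0 0 0 2; 0 0.18 0 0 0 0 2; 0 0.18 0 0 0 0 2; 0 0.18 0 0 0 0 2; 0 0.18 0 0 0 0 2; 0 0.18 0 0 0 0 2; 0 0.18 0 0 0 0 2'
python3 - <<'E'
from rig import arm
from h import *
p=arm.camera("wrist");cv2.imwrite("pics/g.png",p["image"][:,:,::-1])
E
```

```text
t: 5.15
tool_pos: [0.4474, -0.1334, 0.0697]
orientation: [-2.138, 0.174, 2.137]
force: [-0.5, -0.5, 4.6]
width: 0.41
```

View pics/g.png

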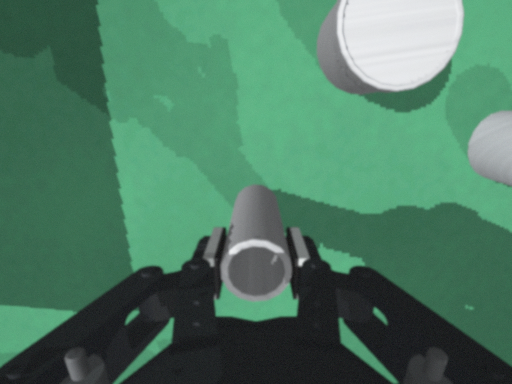

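```bash
python3 -m jog '-1 0 0 0 0 0 2; -3 0 0 0 0 0 2; -6 0 0 0 0 0 2; -9 0 0 0 0 0 2; -12 0 0 0 0 0 2; -15 0 0 0 0 0 2; -18 0 0 0 0 0 2; -21 0 0 0 0 0 2; -24 0 0 0 0 0 2; -26 0 0 0 0 0 2; -27 0 0 0 0 0 2; -27 0 0 0 0 0 2; -27 0 0 0 0 0 2'
python3 - <<'E'
from rig import arm
from h import *
s=arm.observe();print(s["joints"].round(3)); print(go(s,[PORT[0],PORT[1],.34],YAW-np.pi/2))
p=arm.camera("wrist");cv2.imwrite("pics/i.png",p["image"][:,:,::-1])
p=arm.camera("side");cv2.imwrite("pics/i2.png",p["image"][:,:,::-1])
E
```

```text
t: 6.28
tool_pos: [0.4471, -0.1332, 0.3386]
orientation: [-2.136, 0.173, 2.138]
force: [0.4, -0.9, -3.1]
width: 0.412
[-0.544  0.171  1.288  0.     1.684  1.189]
(array([ -0.13, -40.74,  -6.23]), array([0.   , 0.001, 0.   ]))
```

View pics/i2.png

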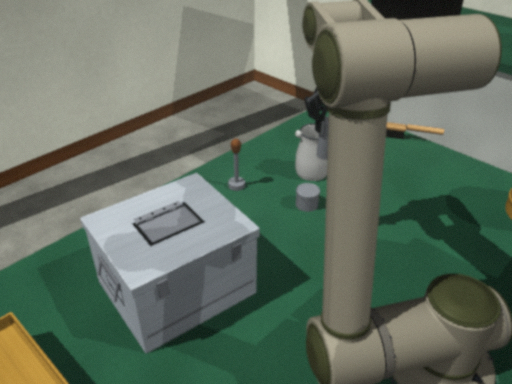

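```bash
python3 -m jog '0 -3 -0.5 0 0 0 2; 0 -6.5 -1 0 0 0 2; 0 -10 -1.5 0 0 0 2; 0 -13.5 -2 0 0 0 2; 0 -17 -2.6 0 0 0 2; 0 -20.5 -3.1 0 0 0 2; 0 -24 -3.7 0 0 0 2; 0 -27.5 -4.2 0 0 0 2; 0 -31 -4.7 0 0 0 2; 0 -34 -5.2 0 0 0 2; 0 -37 -5.7 0 0 0 2; 0 -39 -6 0 0 0 2; 0 -40.4 -6.2 0 0 0 2; 0 -40.7 -6.2 0 0 0 2; 0 -40.7 -6.2 0 0 0 2; 0 -40.7 -6.2 0 0 0 2'
python3 - <<'E'
from rig import arm
from h import *
s=arm.observe();print(s["joints"].round(3)); print(go(s,[PORT[0],PORT[1],.34],YAW-np.pi/2))
t=s["tool_pos"]
ex=np.array([np.cos(YAW),np.sin(YAW),0]);ey=np.array([-np.sin(YAW),np.cos(YAW),0])
C=[PORT+a*.038*ex+b*.06*ey for a,b in [(1,1),(1,-1),(-1,-1),(-1,1)]]
for n in ["wrist","side","top"]:
    p=arm.camera(n);im=p["image"][:,:,::-1].copy()
    cv2.imwrite(f"pics/k_{n}_raw.png",im)
    cv2.polylines(im,[proj(p,C).round().astype(int)],True,(0,0,255),1)
    for z in (.07,-.031+0): pass
    for q in proj(p,[[t[0],t[1],t[2]+.031],[t[0],t[1],t[2]-.069]]): cv2.circle(im,tuple(int(round(v)) for v in q),2,(0,255,0),-1)
    cv2.imwrite(f"pics/k_{n}.png",im)
E
```

```text
t: 7.72
tool_pos: [0.574, 0.2577, 0.3386]
orientation: [-2.136, 0.175, 2.139]
force: [0.1, 1.1, -2.9]
width: 0.409
[ 0.234  0.491  0.816 -0.     1.837  1.967]
(array([-0.14, -0.11, -0.01]), array([-0.   ,  0.001, -0.001]))
```

View pics/k_wrist.png

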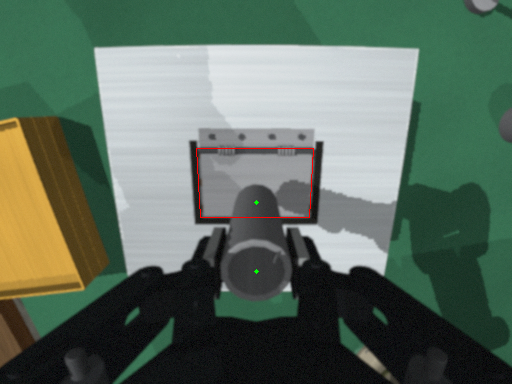

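View pics/k_side.png

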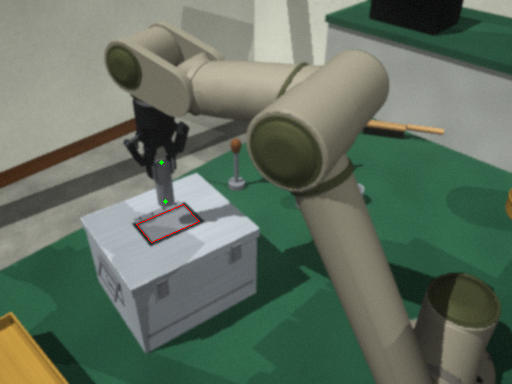

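```bash
python3 -m jog '2 -0.1 0 0 0 0 2; 4 -0.1 0 0 0 0 2; 5 -0.1 0 0 0 0 2; 6 -0.1 0 0 0 0 2; 7 -0.1 0 0 0 0 2; 8 -0.1 0 0 0 0 2; 8.5 -0.1 0 0 0 0 2; 8.5 -0.1 0 0 0 0 2'
python3 - <<'E'
from rig import arm
from h import *
for n in ["wrist"]:
    p=arm.camera(n);cv2.imwrite("pics/m.png",p["image"][:,:,::-1])
E
```

```text
t: 8.53
tool_pos: [0.5735, 0.259, 0.2533]
orientation: [-2.134, 0.175, 2.14]
force: [-3.6, 0.1, -1.1]
width: 0.405
```

View pics/m.png

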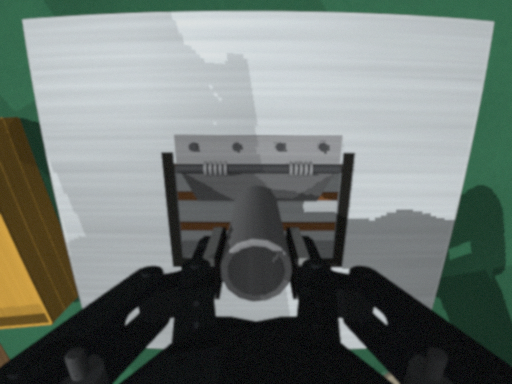

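The flap is opening (slats show at rows 195–230), and the tube is still upright in the jaws at (258,268). I'll carry on down.

```bash
python3 -m jog '0.8 0 0 0 0 0 2; 1.6 0 0 0 0 0 2; 2.4 0 0 0 0 0 2; 3.2 0 0 0 0 0 2; 3.9 0 0 0 0 0 2; 4.3 0 0 0 0 0 2; 4.3 0 0 0 0 0 2; 4.3 0 0 0 0 0 2; 4.3 0 0 0 0 0 2; 4.3 0 0 0 0 0 2'
python3 - <<'E'
from rig import arm
from h import *
for n in ["wrist"]:
    p=arm.camera(n);cv2.imwrite("pics/n.png",p["image"][:,:,::-1])
    p=arm.camera("side");cv2.imwrite("pics/n2.png",cv2.resize(p["image"][100:250,80:280,::-1],None,fx=4,fy=4,interpolation=cv2.INTER_CUBIC))
E
```

```text
t: 9.42
tool_pos: [0.5743, 0.2593, 0.2115]
orientation: [-2.137, 0.174, 2.137]
force: [-2.7, 0.4, -3.4]
width: 0.41
```

View pics/n.png

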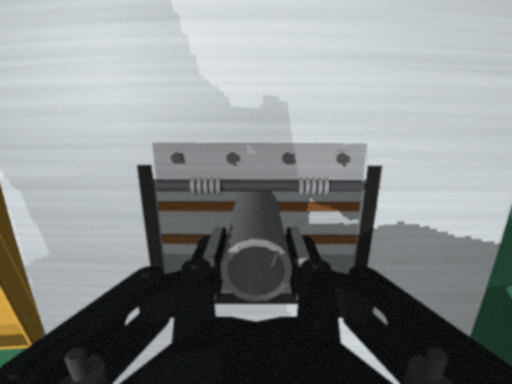

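View pics/n2.png

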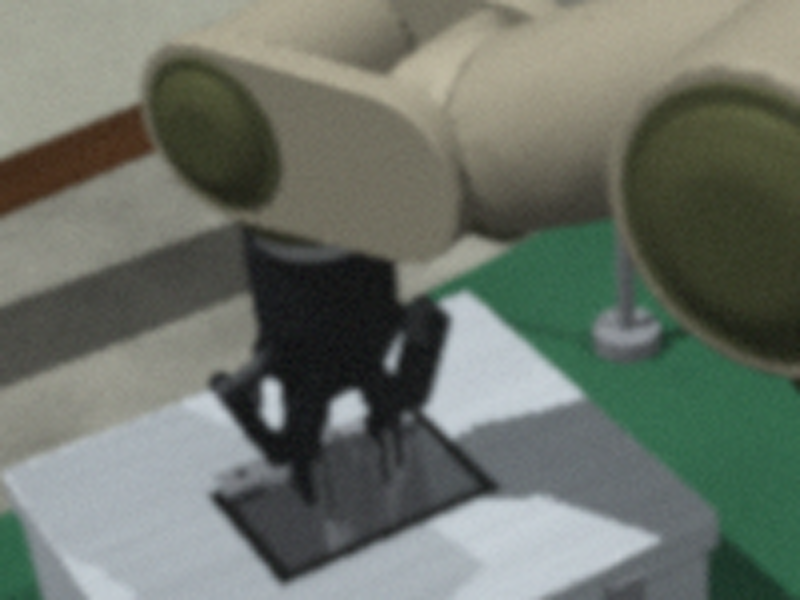

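```bash
python3 -m jog '0.2 0 0 0 0 0 2; 0.2 0 0 0 0 0 2; 0.2 0 0 0 0 0 6; 0.2 0 0 0 0 0 6; 0.2 0 0 0 0 0 6; 0.2 0 0 0 0 0 6; 0.2 0 0 0 0 0 6; 0.2 0 0 0 0 0 6; 0.2 0 0 0 0 0 6'
python3 - <<'E'
from rig import arm
from h import *
p=arm.camera("wrist");cv2.imwrite("pics/o.png",p["image"][:,:,::-1])
E
```

```text
t: 10.27
tool_pos: [0.5744, 0.2593, 0.2094]
orientation: [-2.137, 0.174, 2.137]
force: [0.3, 0.0, -1.4]
width: 0.7
```

View pics/o.png

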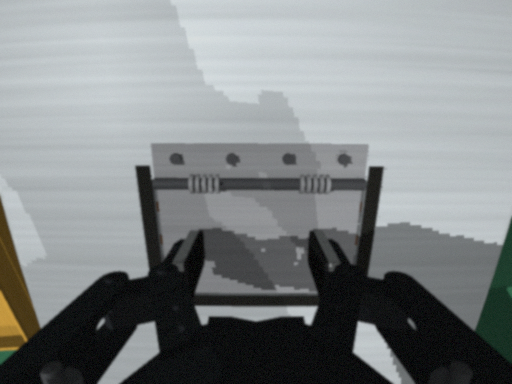

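The tube has dropped out of view and the flap has swung back up below the fingers. Withdrawing.

```bash
python3 -m jog '-1 0 0 0 0 0 6; -3 0 0 0 0 0 6; -6 0 0 0 0 0 6; -9 0 0 0 0 0 6; -12 0 0 0 0 0 6; -15 0 0 0 0 0 6; -17 0 0 0 0 0 6; -18 0 0 0 0 0 6; -18 3 2 0 0 0 6; -18 6 4 0 0 0 6; -18 10 7 0 0 0 6; -18 14 10 0 0 0 6; -18 18 12 0 0 0 6; -18 22 14 0 0 0 6; -18 24 15 0 0 0 6; -18 24 15 0 0 0 6; -18 24 15 0 0 0 6; -18 24 15 0 0 0 6'
python3 - <<'E'
from rig import arm
from h import *
print(arm.observe()["force"])
zs=dict(can=.04,core_ring=.025,jug=.08,tamper=.16)
p=arm.camera("top");cv2.imwrite("pics/q.png",p["image"][:,:,::-1])
for o,z in zs.items():
    d=arm.outline_of(p,o)
    if d: print(o,atz(p,*d[0]["position"],z).round(4),d[0]["confidence"])
d=arm.outline_of(p,"tube_mid");print([(x["confidence"],x["position"]) for x in d])
p=arm.camera("side");cv2.imwrite("pics/q2.png",p["image"][:,:,::-1])
cv2.imwrite("pics/q3.png",cv2.resize(p["image"][170:310,70:270,::-1],None,fx=4,fy=4,interpolation=cv2.INTER_CUBIC))
d=arm.outline_of(p,"tube_mid");print([(x["confidence"],x["position"]) for x in d])
E
```

```text
t: 11.82
tool_pos: [0.3877, 0.0467, 0.3901]
orientation: [-2.138, 0.174, 2.135]
force: [-0.0, 0.1, 0.1]
width: 0.697
[-0.0331109   0.13422317  0.10845854]
can [ 0.5515 -0.2347  0.04  ] 0.79
core_ring [ 0.7748 -0.1618  0.025 ] 0.64
jug [ 0.6559 -0.3879  0.08  ] 0.93
tamper [ 0.7462 -0.1423  0.16  ] 0.94
[]
[]
```

View pics/q.png

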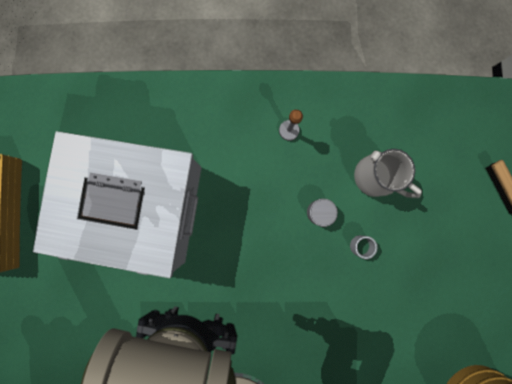

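View pics/q3.png

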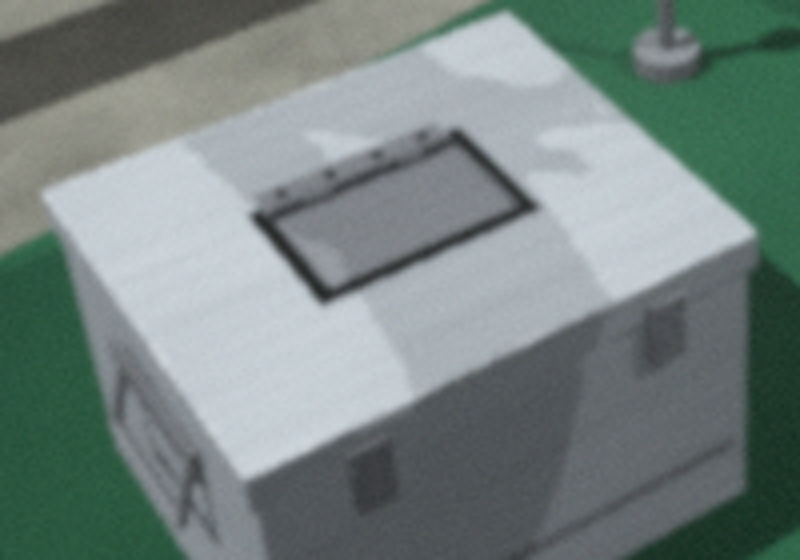

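```bash
python3 -c "
from rig import arm
print(arm.job_done())"
```

```text
the job is handed in; nothing more can be done
None
```

I put the core tube into the wash-up bin and handed the job in at about 12 s of the 45 s allowed. The hand-in reports no verdict.

- **How it went:** I gripped the tube near its top and pushed it down through the middle of the port until its lower end was about 69 mm below the lid by my estimate. I held it there, let go, and drew back about 18 cm straight up before moving clear.
- **Tube and flap:** After release the tube was out of the wrist picture, and the detector found it in neither the top nor the side view. The flap looks level and flush in the last pictures. I judged its angle by eye and could not see the tube inside the bin directly.
- **Bystanders:** The can, jug and tamper came out within about 10 mm of their first positions. Detector noise probably accounts for that, since they look unmoved.
- **One check disagreed:** the detector's last core ring position was wrong, placing it close to the tamper. In the picture the ring stands where it was, at about pixel (364, 247).
- **Contact:** the last force reading on the tool was about 0.2 N, so the robot touches nothing.

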